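# Sweep loose vial caps off the sorting deck into the catch tray

### The arm

A 7-joint arm with a two-finger parallel gripper is mounted at the origin on the work surface. World frame = base frame: x ahead of the robot, y to its left, z up, the work surface at z = 0. Lengths are in m, angles in rad, forces in N, time in s.
With the tool pointing down it reaches from about 0.4 to 0.875 m from the base axis. Payload 19.3 kg.
Tool frame: the origin (TCP) lies midway between the tips of the shut fingers; the grasp point (between the pads) lies 19 mm behind it; z points along the fingers, y is the line along which they close (so a half turn about z gives the same grasp; the last joint's range is limited). The gripper opens to 85 mm and grips with 20 to 120 N. Pads are 22 mm wide; open, the fingers measure 114 mm over their backs; the gripper's body (76 mm by 85 mm) begins 54 mm behind the grasp point. The pads swing forward as they close: fully open they stand 13 mm farther back than shut.
Start: joints at [1.123, 0.521, -0.036, 1.599, 0.021, 1.021, -0.113], TCP at [0.231, -0.581, 0.231] pointing down, gripper open.
Joint ranges: [-2.91, 2.91], [-0.3, 2.13], [-1.5, 1.42], [0.17, 2.43], [-1.26, 4.41], [0.16, 1.93], [-2.52, 2.52]. Speed limits (rad/s): [1.89, 1.89, 2.39, 2.39, 3.01, 3.01, 3.01].

### API

Orientations are given as [roll, pitch, yaw] about the fixed x, y, z axes, in that order (R = Rz(yaw) Ry(pitch) Rx(roll)).
In Python, from workcell import * gives the robot as it stands.
- The arm moves only by the shell command python3 -m creep 'ROWS' [FORCE]. ROWS is JSON, a list that holds one entry, the list of rows, each a list of 7 numbers: the closure, from -1 (fully open) to 1 (shut), then the shift along the tool's x, y, z in m, then the turn, a rotation vector about the tool's x, y, z in degrees. A call has 1 to 10 rows; each row shifts and turns the commanded pose from where the row before left it, along the tool's axes as they then stand; what a row does not reach is not made up. A row lasts 1/10 s, in which the tool goes at most 50 mm and 8.59 degrees, less where a joint would pass 70% of its speed; a pose out of reach is approached as far as the arm can. A call is refused whole if a number of a shift passes 0.05 or a number of a turn 8.59, either way. A call with a gripper value outside its range is refused whole. The fingers move at their own pace and stop on an object; FORCE is the grip in N (left out, the last holds). Time passes only in rows, so rows that do not move let the fingers close. It gives the time, the measured TCP pose, the force, the opening and the grip force at its end, in the units of the state.
- observe(): the state, without advancing time (a new reading comes with each control period).
- grab_frame(name): name is "scene" or "top" or "wrist"; returns a dict with "image" (480x640x3 uint8, red, green, blue), "range_z" (480x640 float32, m along the optical axis (not along the pixel's ray), 0 where there is no reading), "fx", "fy", "cx", "cy" (pixels), "k1" (the pictures are not rectified: a ray, as slopes to the right and down, at radius r is drawn at 1 + k1 r^2 times it, then the intrinsics apply), "R" (3x3) and "t" (3): a world point X has camera coordinates R X + t; the wrist camera has in their place "T_tool_cam" (4x4, takes a point from camera to tool coordinates, whose origin is the TCP and whose axes are the flange's). Camera axes: x right, y down, z forward; pixel columns grow to the right and rows downward; lengths in m; the calibration is good to about 2 mm. A picture is of the moment at which its call begins: read the wrist's pose just before it.
- job_done(): hands the job in; it is judged then, once.
Trained networks look in a picture, given as the dict that the camera call returned (one of the last four; its "shot" number tells which), for a name from the list of things; names that differ only in an ending like _2 or _b are one class to them, and where a whole thing is asked for, a point or a joint stands for the part that bears it (a point fixed in the world has none). Each returns a list of dicts, best first, with "confidence" (0 to 1); they miss things now and then, are a little off and sometimes report something else, mostly with a low value. They report only what shows in the picture. A call takes as long as a camera call.
- find_in(picture, thing): "extent" ([centre column, centre row, width, height] in pixels, round what is visible of it).
- outline_of(picture, thing): "region" (480x640 bool, what is visible of it) and "extent" ([centre column, centre row, width, height] in pixels, round what is visible of it).
- tip_of(picture, thing): "position" ([column, row] in pixels: a listed point, or the origin of a listed thing).
The state is a dict: "clock": time; "qpos": joint angles; "qd": joint speeds; "joint_efforts": joint torques, N m; "position": TCP position; "tool_rot": TCP orientation; "force": force on the tool from outside, world axes, zero at the start; "moment": the same for the moment, N m; "grip_width": finger opening in m; "finger_force": force on a finger pad.
Only numpy, scipy, OpenCV 4.12 (cv2) and the standard library are available. Lean on these libraries where they do the work, as an engineer would, in place of code of your own. Each camera call takes 0.05 s, during which the arm holds its last target. There are 200 camera calls.

### The job

Sweep the three loose white vial caps across the sorting deck with your fingertips and over its open far edge, so that all three drop into the steel catch tray. Only push the caps, never pick them up, and let none fall onto the bench. Leave the two capped vials standing where they are among the caps, and do not disturb the amber bottle and the dish beside the stand.

Things in the scene. Friction and masses are not known exactly. Their poses are not given: they have to be found in the camera images.
- stand: Fixed sorting stand, 310 mm (its x) by 380 mm (its y), made of a raised grey deck and, beyond it, a steel catch tray. Origin at bench level; its x points away from the robot, from deck to tray, z up. The deck's flat top is 40 mm above the bench, from x = -115 to +80 mm; the tray reaches from x = 80 to 195 mm, as long as the deck.
- deck_edge (a point): Middle of the deck's open far edge (stand x = 80 mm), at deck-top height, 40 mm above the bench; axes as the stand's. The deck's near side and both ends have a rim 8 mm high and 5 mm thick; this edge has none.
- tray_floor (a point): Centre of the catch tray's floor, 4 mm above the bench and 36 mm below the deck top; axes as the stand's. Tray walls are 4 mm thick, their tops 36 mm above the bench.
- cap1: Loose white ribbed vial cap with a grey round liner on top, a disc 30 mm across and 14 mm high, about 12 g, lying flat on the deck. The caps and vials stand side by side along the stand's y, their centres at least 52 mm apart in y, so the way straight to the open edge is free. Origin at the centre of its underside. Slides freely when pushed.
- cap1_mid (a point): The middle of that cap, 7 mm above its underside.
- cap2: Loose white ribbed vial cap with a grey round liner on top, a disc 30 mm across and 14 mm high, about 12 g, lying flat on the deck. The caps and vials stand side by side along the stand's y, their centres at least 52 mm apart in y, so the way straight to the open edge is free. Origin at the centre of its underside. Slides freely when pushed.
- cap2_mid (a point): The middle of that cap, 7 mm above its underside.
- cap3: Loose white ribbed vial cap with a grey round liner on top, a disc 30 mm across and 14 mm high, about 12 g, lying flat on the deck. The caps and vials stand side by side along the stand's y, their centres at least 52 mm apart in y, so the way straight to the open edge is free. Origin at the centre of its underside. Slides freely when pushed.
- cap3_mid (a point): The middle of that cap, 7 mm above its underside.
- vial1: Specimen vial standing on the deck: amber glass body with a white cap like the loose ones, 28 mm across, 54 mm high, 50 g, loose. Origin at the centre of its underside. Not to be disturbed.
- vial2: Specimen vial standing on the deck: amber glass body with a white cap like the loose ones, 28 mm across, 54 mm high, 50 g, loose. Origin at the centre of its underside. Not to be disturbed.
- amber_bottle: Loose amber bottle standing on the bench to the left of the stand, 46 mm across, 85 mm high. Origin at the centre of its underside. Not to be disturbed.
- dish: Loose small white bowl on the bench to the right of the stand, 80 mm across, 30 mm high. Origin at the centre of its underside. Not to be disturbed.

How it is judged:
At the end, for the whole second after the job is handed in: All three caps lie at rest inside the catch tray, each cap's middle within the tray's walls and less than 35 mm above the bench; both vials stand upright within 15 mm of where they began, and the amber bottle and dish upright within 20 mm (x of cap1_mid in the frame of stand between 0.082 and 0.193 m and y of cap1_mid in the frame of stand between -0.188 and 0.188 m and z of each of cap1_mid, cap2_mid, cap3_mid in the frame of stand below 0.035 m and linear speed of each of cap1, cap2, cap3 below 0.03 m/s and x of cap2_mid in the frame of stand between 0.082 and 0.193 m and y of cap2_mid in the frame of stand between -0.188 and 0.188 m and x of cap3_mid in the frame of stand between 0.082 and 0.193 m and y of cap3_mid in the frame of stand between -0.188 and 0.188 m and distance of each of vial1, vial2 from where it was at the start of the episode below 0.015 m and angle between each of vial1, vial2, amber_bottle, dish's own z axis and vertical below 0.2 rad and distance of each of amber_bottle, dish from where it was at the start of the episode below 0.02 m); the robot touches nothing.
It fails at once if a loose cap is picked up: its middle rises more than 17 mm above its resting height on the deck (height (world z) of any of cap1_mid, cap2_mid, cap3_mid above 0.064 m).
It fails at once if a loose cap falls off the stand onto the bench ((height (world z) of cap1_mid below 0.034 m and (x of cap1_mid in the frame of stand below 0.07 m or x of cap1_mid in the frame of stand above 0.2 m or y of cap1_mid in the frame of stand below -0.195 m or y of cap1_mid in the frame of stand above 0.195 m)) or (height (world z) of cap2_mid below 0.034 m and (x of cap2_mid in the frame of stand below 0.07 m or x of cap2_mid in the frame of stand above 0.2 m or y of cap2_mid in the frame of stand below -0.195 m or y of cap2_mid in the frame of stand above 0.195 m)) or (height (world z) of cap3_mid below 0.034 m and (x of cap3_mid in the frame of stand below 0.07 m or x of cap3_mid in the frame of stand above 0.2 m or y of cap3_mid in the frame of stand below -0.195 m or y of cap3_mid in the frame of stand above 0.195 m))).
It fails at once if a standing vial is shifted more than 15 mm, lifted more than 12 mm or tipped over (distance of any of vial1, vial2 from where it was at the start of the episode above 0.015 m or height (world z) of any of vial1, vial2 above 0.052 m or angle between any of vial1, vial2's own z axis and vertical above 0.3 rad).
It fails at once if the amber bottle or the dish is shifted more than 20 mm or tipped over (distance of any of amber_bottle, dish from where it was at the start of the episode above 0.02 m or angle between any of amber_bottle, dish's own z axis and vertical above 0.3 rad).
It also fails if it takes over 51 s, if anything falls off the work surface, if the arm or the gripper's body presses on something with over 40 N, if the wrist force passes 120 N, or if a joint passes its speed limit or range.

## Working session

There is one attempt and no reset: what is moved stays moved. The work goes in short steps, Python scripts to look and compute and a shell command to move; the robot and the scene stay as the last step left them, time stands still between calls to the robot, and variables do not carry over. Pictures are saved under pics/ and viewed, at most 10 in all, crops included, and the job is handed in when it is done.

```bash
mkdir -p pics
cat > h.py <<'E'
from workcell import *
import numpy as np, cv2
def ray(f,u,v):
    K=np.array([[f['fx'],0,f['cx']],[0,f['fy'],f['cy']],[0,0,1]])
    return np.append(cv2.undistortPoints(np.array([[[u,v]]],float),K,np.array([f['k1'],0,0,0.]))[0,0],1)
def onplane(f,u,v,z):
    R=np.array(f['R']);t=np.array(f['t']);c=-R.T@t;d=R.T@ray(f,u,v)
    return c+d*(z-c[2])/d[2]
def depthpt(f,u,v):
    z=np.median(f['range_z'][int(v)-2:int(v)+3,int(u)-2:int(u)+3]);R=np.array(f['R'])
    return R.T@(ray(f,u,v)*z-np.array(f['t']))
E
python3 - <<'E'
from h import *
s=observe();print(s['clock'],s['position'],s['tool_rot'],s['grip_width'])
for n in('top','scene'):
    f=grab_frame(n);cv2.imwrite(f'pics/{n}1.png',f['image'][:,:,::-1])
    print(n,-np.array(f['R']).T@f['t'])
    for th in('cap1','vial1','amber_bottle','dish','stand'):
        for r in outline_of(f,th)[:6]:
            u,v=r['extent'][:2];m=np.argwhere(r['region']).mean(0)
            print(th,round(r['confidence'],2),np.round(r['extent']),np.round(depthpt(f,u,v),3))
    for th in ('deck_edge','tray_floor','stand'):
        for r in tip_of(f,th)[:2]:
            u,v=r['position'];print('tip',th,round(r['confidence'],2),np.round([u,v]),np.round(depthpt(f,u,v),3),np.round(onplane(f,u,v,{'deck_edge':.04,'tray_floor':.004,'stand':0}[th]),3))
E
```

```text
0.0 [ 0.23040313 -0.5806296   0.23073569] [-3.14048971e+00  8.19194623e-05  3.77807546e-01] 0.08544571788272276
top [ 0.38207414 -0.00788961  1.35309541]
cap1 0.63 [280. 267.  16.  11.] [0.557 0.097 0.054]
cap1 0.63 [306. 274.  12.  12.] [0.541 0.037 0.054]
cap1 0.51 [337. 272.  12.  14.] [ 0.547 -0.036  0.053]
vial1 0.58 [366. 266.  10.  16.] [ 0.556 -0.1    0.094]
vial1 0.54 [249. 270.  17.  16.] [0.544 0.164 0.093]
amber_bottle 0.66 [174. 269.  24.  17.] [0.548 0.344 0.063]
amber_bottle 0.44 [306. 273.  14.  12.] [0.542 0.038 0.054]
dish 0.74 [487. 266.  32.  33.] [ 0.572 -0.402  0.004]
stand 0.55 [306. 256. 157. 136.] [0.586 0.037 0.039]
stand 0.51 [249. 271.  14.  15.] [0.541 0.165 0.093]
tip deck_edge 0.67 [306. 238.] [0.629 0.039 0.036] [0.628 0.039 0.04 ]
tip tray_floor 0.64 [307. 215.] [0.694 0.04  0.003] [0.694 0.039 0.004]
tip tray_floor 0.62 [304. 271.] [0.547 0.043 0.054] [0.554 0.045 0.004]
tip stand 0.74 [308. 274.] [0.541 0.033 0.053] [0.547 0.034 0.   ]
scene [1.17914113 0.1095143  1.10311729]
cap1 0.71 [304. 220.  10.  14.] [ 0.552 -0.034  0.053]
cap1 0.5 [338. 224.  18.  16.] [0.549 0.041 0.053]
cap1 0.48 [367. 234.  10.  16.] [0.561 0.104 0.054]
vial1 0.7 [400. 233.  21.  20.] [0.566 0.169 0.089]
vial1 0.65 [272. 218.   8.  20.] [ 0.58  -0.094  0.085]
amber_bottle 0.61 [486. 260.  29.  28.] [0.575 0.353 0.058]
amber_bottle 0.34 [305. 219.  11.  10.] [ 0.55  -0.032  0.053]
amber_bottle 0.21 [331. 253. 203. 164.] [0.613 0.037 0.039]
dish 0.8 [143. 207.  36.  32.] [ 0.562 -0.404  0.005]
stand 0.94 [331. 254. 202. 165.] [0.613 0.037 0.038]
tip deck_edge 0.76 [332. 261.] [0.629 0.043 0.038] [0.631 0.043 0.04 ]
tip deck_edge 0.73 [146. 211.] [ 0.571 -0.393  0.003] [ 0.591 -0.376  0.04 ]
tip tray_floor 0.88 [324. 293.] [0.688 0.036 0.002] [0.689 0.037 0.004]
tip stand 0.71 [337. 243.] [0.585 0.045 0.038] [0.564 0.043 0.   ]
```

Run:
```python
import cv2
a=cv2.imread('pics/top1.png')[170:320,140:540];b=cv2.imread('pics/scene1.png')[150:350,100:520]
cv2.imwrite('pics/c1.png',cv2.resize(a,None,fx=2,fy=2,interpolation=2))
cv2.imwrite('pics/c2.png',cv2.resize(b,(798,380),interpolation=2))
```

```text
(no output)
```

View pics/c1.png

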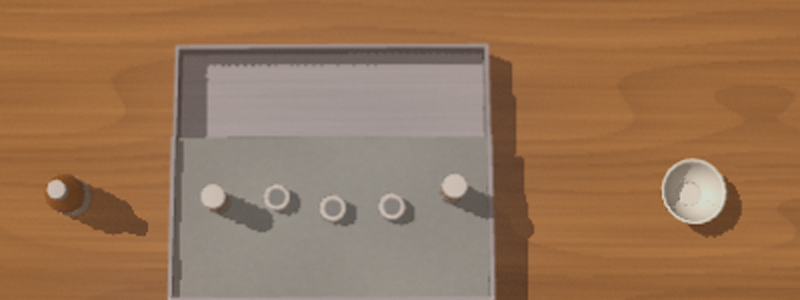

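View pics/c2.png

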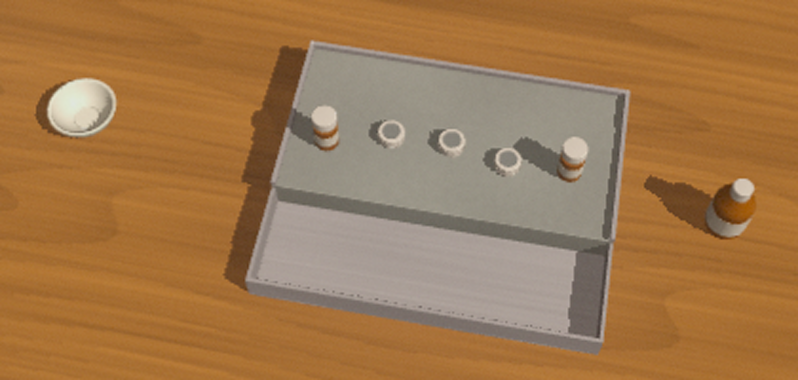

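The pictures show three ribbed caps in the middle of the deck. A vial stands at each end of the row, the open edge faces away from the robot, and the bottle and dish are well clear of the stand. Next I'll check the stand's yaw, then move above the deck.

```bash
cat > st.py <<'E'
from h import *
f=grab_frame('top');R=np.array(f['R'])
vv,uu=np.mgrid[160:330,180:440]
K=np.array([[f['fx'],0,f['cx']],[0,f['fy'],f['cy']],[0,0,1]])
n=cv2.undistortPoints(np.stack([uu.ravel(),vv.ravel()],1)[:,None].astype(float),K,np.array([f['k1'],0,0,0.]))[:,0]
z=f['range_z'][160:330,180:440].ravel()
P=(np.c_[n,np.ones(len(n))]*z[:,None]-np.array(f['t']))@R
h=P[:,2];print(np.histogram(h,bins=[-.02,-.005,.002,.008,.03,.036,.044,.06,.1])[0])
D=P[(h>.034)&(h<.044)&(P[:,0]<.66)]
b=D[:,0]
# far edge: max x per y bin
ys=np.arange(-.13,.21,.01);xe=[np.percentile(D[abs(D[:,1]-y)<.005][:,0],99.5) for y in ys]
print('edge slope,x at y=.04',np.polyfit(ys-.04,xe,1))
m=((h>.034)&(h<.044)).reshape(170,260).astype(np.uint8)
print('deck y range',np.percentile(D[:,1],[.2,99.8]),'x',np.percentile(b,[.2,99.8]))
for lo,hi in((.05,.06),(.09,.1)):
    mk=((h>lo)&(h<hi)).reshape(170,260).astype(np.uint8)
    k,l,s,c=cv2.connectedComponentsWithStats(mk)
    for i in range(1,k):
        if s[i,4]>20: 
            q=P[(l==i).ravel()];print(lo,s[i,4],np.round((q.max(0)+q.min(0))/2,3),np.round(np.ptp(q,0),3))
E
python3 st.py
```

```text
[ 1646 19662  7978   912  1454 10431  1650   296]
edge slope,x at y=.04 [-0.02147893  0.62789506]
deck y range [-0.14649681  0.22953147] x [0.43636312 0.64089832]
0.05 120 [0.554 0.105 0.055] [0.029 0.029 0.01 ]
0.05 119 [ 0.544 -0.031  0.055] [0.028 0.028 0.01 ]
0.05 120 [0.542 0.037 0.055] [0.026 0.028 0.01 ]
0.09 100 [ 0.564 -0.101  0.095] [0.026 0.025 0.009]
0.09 106 [0.549 0.171 0.094] [0.026 0.026 0.008]
```

```bash
python3 -m creep '[[[0.3,0,0,0,0,0,7.2],[0.3,0,0,0,0,0,7.2],[0.3,0,0,0,0,0,7.2],[0.3,0.045,-0.05,0,0,0,0],[0.3,0.045,-0.05,0,0,0,0],[0.3,0.045,-0.05,0,0,0,0],[0.3,0.045,-0.05,0,0,0,0],[0.3,0.04,-0.05,0,0,0,0],[0.3,0.03,-0.05,0,0,0,0],[0.3,0,-0.05,0,0,0,0]]]' 40
```

```text
clock: 1.95
position: [0.4238, -0.2981, 0.2311]
tool_rot: [3.142, -0.001, 0.003]
force: [0.1, 1.2, -0.5]
grip_width: 0.0297
finger_force: 0.0
```

```bash
python3 -m creep '[[[0.55,0.01,-0.04,0,0,0,0],[0.55,0.01,-0.04,0,0,0,0],[0.55,0.01,-0.04,0,0,0,0],[0.55,0.01,-0.04,0,0,0,0],[0.55,0.01,-0.04,0,0,0,0],[0.55,0,-0.04,0,0,0,0],[0.55,0,-0.03,0,0,0,0],[0.55,0,0,0,0,0,0],[0.55,0,0,0,0,0,0]]]'
cat > w.py <<'E'
from h import *
from scipy.spatial.transform import Rotation as Ro
import sys
s=observe();print(s['position'],s['tool_rot'],s['grip_width'])
f=grab_frame('wrist');cv2.imwrite(f'pics/{sys.argv[1]}.png',f['image'][:,:,::-1])
T=np.eye(4);T[:3,:3]=Ro.from_euler('xyz',s['tool_rot']).as_matrix();T[:3,3]=s['position']
W=T@np.array(f['T_tool_cam']);f['R']=W[:3,:3].T;f['t']=-W[:3,:3].T@W[:3,3]
for th in('cap1','vial1'):
    for r in find_in({**f},th)[:5]:
        u,v=r['extent'][:2];print(th,round(r['confidence'],2),np.round(r['extent']),np.round(depthpt(f,u,v),3),np.round(onplane(f,u,v,.054 if th=='cap1' else .094),3))
E
python3 w.py w1
```

```text
clock: 2.85
position: [0.4709, -0.03, 0.2314]
tool_rot: [3.141, -0.0, 0.002]
force: [0.3, -0.5, -0.2]
grip_width: 0.0191
finger_force: 0.0
[ 0.47089639 -0.03001605  0.23139523] [ 3.14143735e+00 -1.71204438e-04  1.95145297e-03] 0.019065761156261646
cap1 0.97 [238. 111.  41.  37.] [0.547 0.035 0.054] [0.547 0.035 0.054]
cap1 0.74 [152.  94.  46.  44.] [0.558 0.1   0.054] [0.558 0.1   0.054]
cap1 0.74 [325. 110.  40.  41.] [ 0.548 -0.032  0.054] [ 0.548 -0.032  0.054]
cap1 0.62 [43. 98. 82. 40.] [0.554 0.158 0.09 ] [0.554 0.182 0.054]
vial1 0.96 [424.  80.  55.  49.] [ 0.567 -0.097  0.094] [ 0.567 -0.097  0.094]
vial1 0.78 [43. 98. 83. 45.] [0.554 0.158 0.089] [0.554 0.155 0.094]
```

The wrist view and the overhead depth agree: the caps are at about (0.547, -0.031), (0.545, 0.036) and (0.556, 0.102). I'll descend behind the right-hand cap and push it.

```bash
python3 -m creep '[[[0.55,0.015,0.001,0.05,0,0,0],[0.55,0,0,0.05,0,0,0],[0.55,0,0,0.04,0,0,0],[0.55,0,0,0.03,0,0,0],[0.55,0,0,0.016,0,0,0],[0.55,0,0,0,0,0,0],[0.55,0,0,0,0,0,0]]]'; python3 -m creep '[[[0.55,0.015,0,0,0,0,0],[0.55,0.015,0,0,0,0,0],[0.55,0.01,0,0,0,0,0],[0.55,0.01,0,0,0,0,0],[0.55,0.01,0,0,0,0,0],[0.55,0.01,0,0,0,0,0],[0.55,0.01,0,0,0,0,0],[0.55,0.01,0,0,0,0,0],[0.55,0,0,0,0,0,0]]]'; python3 w.py w2
```

```text
clock: 3.7
position: [0.4853, -0.0318, 0.0478]
tool_rot: [3.141, 0.0, -0.0]
force: [1.2, 0.5, -0.1]
grip_width: 0.0192
finger_force: 0.0
clock: 4.6
position: [0.5764, -0.0309, 0.0473]
tool_rot: [-3.141, -0.001, 0.001]
force: [-0.5, 0.5, 0.1]
grip_width: 0.0196
finger_force: 0.0
[ 0.57644959 -0.03092575  0.0473434 ] [-3.14142201e+00 -7.79530324e-04  8.09509935e-04] 0.01964242414762536
cap1 0.82 [ 24. 351.  49.  78.] [0.561 0.089 0.051] [0.563 0.087 0.054]
cap1 0.74 [321. 255.  82.  84.] [ 0.603 -0.03   0.054] [ 0.603 -0.03   0.054]
cap1 0.64 [158. 360.  72.  52.] [0.558 0.036 0.053] [0.558 0.036 0.054]
vial1 0.59 [536. 365. 153. 147.] [ 0.58  -0.095  0.087] [ 0.585 -0.09   0.094]
vial1 0.55 [322. 252.  87.  82.] [ 0.604 -0.03   0.054] [ 0.619 -0.03   0.094]
```

View pics/w2.png

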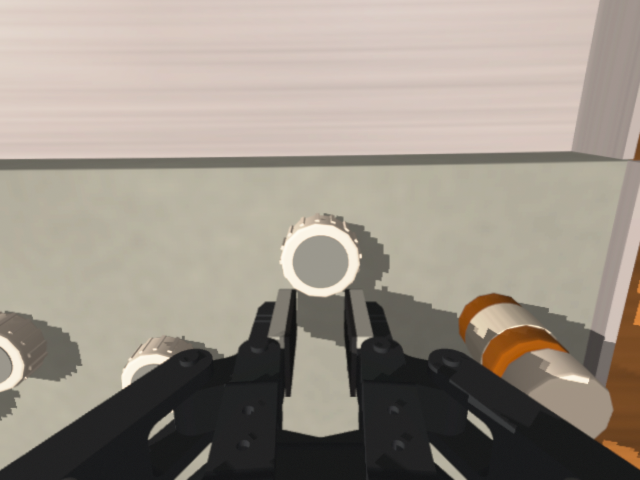

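The cap at pixel (320, 256) sits centred in the notch between the fingertips, and the edge (row ~160) is clear. I'll push it on over.

```bash
python3 -m creep '[[[0.55,0.012,0,0,0,0,0],[0.55,0.012,0,0,0,0,0],[0.55,0.012,0,0,0,0,0],[0.55,0.012,0,0,0,0,0],[0.55,0.012,0,0,0,0,0],[0.55,0.012,0,0,0,0,0],[0.55,0,0,0,0,0,0],[0.55,0,0,-0.04,0,0,0],[0.55,0,0,-0.04,0,0,0],[0.55,0,0,-0.02,0,0,0]]]'; python3 w.py w3
```

```text
clock: 5.75
position: [0.6474, -0.0311, 0.1505]
tool_rot: [3.142, -0.003, 0.001]
force: [0.5, -0.7, 0.3]
grip_width: 0.0191
finger_force: 0.0
[ 0.64739597 -0.03106201  0.15052096] [ 3.14152537e+00 -2.63803790e-03  6.30027660e-04] 0.019143466239064454
cap1 0.96 [136. 352.  54.  47.] [0.563 0.099 0.054] [0.562 0.099 0.054]
cap1 0.9 [320. 199.  43.  41.] [ 0.664 -0.03   0.017] [ 0.672 -0.03   0.054]
cap1 0.87 [226. 349.  25.  14.] [0.56  0.038 0.048] [0.565 0.036 0.054]
vial1 0.92 [424. 341.  48.  42.] [ 0.58  -0.098  0.068] [ 0.597 -0.09   0.094]
vial1 0.69 [ 33. 379.  65.  86.] [0.554 0.159 0.07 ] [0.572 0.139 0.094]
vial1 0.3 [258. 270. 516. 419.] [0.618 0.014 0.039] [0.641 0.005 0.094]
```

View pics/w3.png

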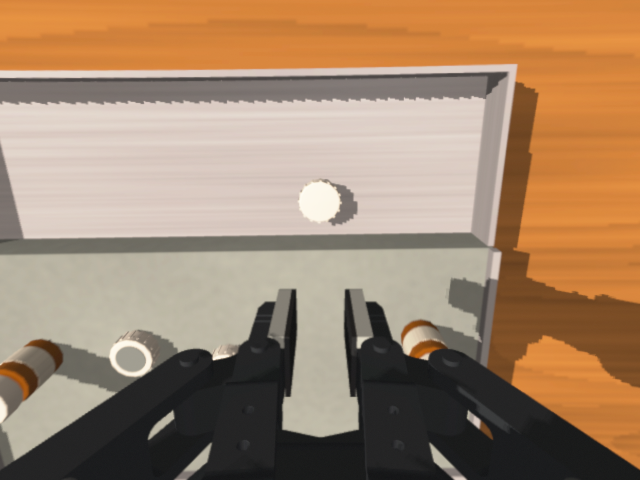

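The cap landed flat in the tray at pixel (320, 201). Next is the middle cap.

```bash
python3 -m creep '[[[0.55,-0.04,-0.017,0,0,0,0],[0.55,-0.04,-0.017,0,0,0,0],[0.55,-0.04,-0.017,0,0,0,0],[0.55,-0.042,-0.017,0,0,0,0],[0.55,0,0,0,0,0,0],[0.55,0,0,0.03,0,0,0],[0.55,0,0,0.04,0,0,0],[0.55,0,0,0.03,0,0,0],[0.55,0,0,0,0,0,0],[0.55,0,0,0,0,0,0]]]'; python3 w.py w4
```

```text
clock: 6.9
position: [0.4846, 0.0368, 0.0474]
tool_rot: [3.141, 0.002, 0.001]
force: [0.3, 0.3, 0.3]
grip_width: 0.0193
finger_force: 0.0
[0.48455068 0.03680251 0.04740806] [3.14133413e+00 1.73370343e-03 8.41202484e-04] 0.019270325333362714
cap1 0.94 [325. 157.  86.  90.] [0.547 0.037 0.054] [0.547 0.037 0.054]
cap1 0.63 [131. 124. 106.  97.] [0.557 0.101 0.054] [0.557 0.101 0.054]
```

```bash
python3 -m creep '[[[0.55,0.015,0,0,0,0,0],[0.55,0.015,0,0,0,0,0],[0.55,0.01,0,0,0,0,0],[0.55,0.01,0,0,0,0,0],[0.55,0.01,0,0,0,0,0],[0.55,0.01,0,0,0,0,0],[0.55,0.01,0,0,0,0,0],[0.55,0.01,0,0,0,0,0],[0.55,0.012,0,0,0,0,0],[0.55,0.012,0,0,0,0,0]]]'; python3 -m creep '[[[0.55,0.012,0,0,0,0,0],[0.55,0.012,0,0,0,0,0],[0.55,0.012,0,0,0,0,0],[0.55,0.012,0,0,0,0,0],[0.55,0,0,0,0,0,0],[0.55,0,0,-0.04,0,0,0],[0.55,0,0,-0.04,0,0,0],[0.55,0,0,-0.02,0,0,0]]]'; python3 w.py w5
```

```text
clock: 8.05
position: [0.5999, 0.037, 0.0474]
tool_rot: [-3.142, 0.0, 0.001]
force: [-0.7, 0.8, -0.0]
grip_width: 0.0195
finger_force: 0.4
clock: 8.85
position: [0.6478, 0.0371, 0.1505]
tool_rot: [-3.141, -0.003, 0.001]
force: [0.6, 0.8, 0.2]
grip_width: 0.0196
finger_force: 0.0
[0.64782699 0.03709688 0.15054859] [-3.14121887e+00 -2.75841961e-03  6.65111170e-04] 0.019631706355716993
cap1 0.96 [323. 200.  40.  45.] [0.664 0.037 0.018] [0.672 0.037 0.054]
cap1 0.93 [413. 200.  49.  44.] [ 0.664 -0.028  0.018] [ 0.672 -0.019  0.054]
cap1 0.57 [229. 345.  41.  32.] [0.569 0.102 0.054] [0.569 0.102 0.054]
vial1 0.79 [535. 363.  86.  85.] [ 0.577 -0.093  0.086] [ 0.583 -0.087  0.094]
vial1 0.69 [117. 373.  78.  73.] [0.563 0.169 0.076] [0.576 0.159 0.094]
```

View pics/w5.png

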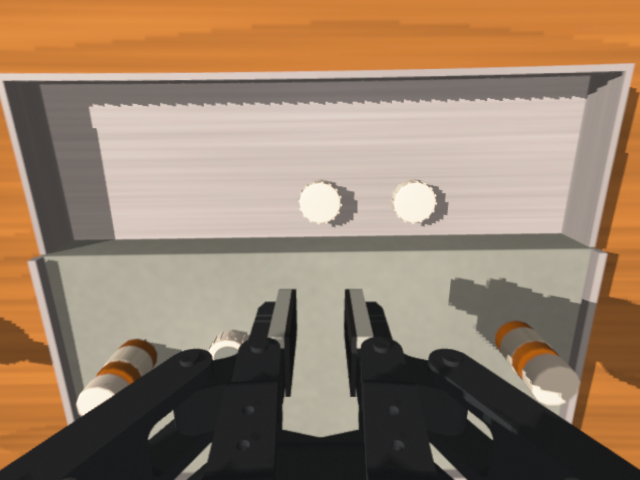

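Two caps lie in the tray at pixels (320, 201) and (413, 201), and both vials are still standing. The last cap is at about (0.557, 0.102).

```bash
python3 -m creep '[[[0.55,-0.04,-0.016,0,0,0,0],[0.55,-0.04,-0.016,0,0,0,0],[0.55,-0.04,-0.016,0,0,0,0],[0.55,-0.042,-0.017,0,0,0,0],[0.55,0,0,0,0,0,0],[0.55,0,0,0.03,0,0,0],[0.55,0,0,0.04,0,0,0],[0.55,0,0,0.03,0,0,0],[0.55,0,0,0,0,0,0],[0.55,0,0,0,0,0,0]]]'; python3 w.py w6
```

```text
clock: 10.0
position: [0.4847, 0.1018, 0.0474]
tool_rot: [3.141, 0.002, 0.001]
force: [-0.6, -0.1, 0.6]
grip_width: 0.019
finger_force: 0.0
[0.48469589 0.10177242 0.04735886] [3.14114373e+00 1.65006850e-03 7.85587299e-04] 0.019010440263710498
cap1 0.71 [321. 121.  98.  97.] [0.558 0.103 0.054] [0.558 0.103 0.054]
vial1 0.81 [ 84. 144. 169. 115.] [0.554 0.159 0.093] [0.554 0.159 0.094]
```

```bash
python3 -m creep '[[[0.55,0.015,0,0,0,0,0],[0.55,0.015,0,0,0,0,0],[0.55,0.01,0,0,0,0,0],[0.55,0.01,0,0,0,0,0],[0.55,0.01,0,0,0,0,0],[0.55,0.01,0,0,0,0,0],[0.55,0.01,0,0,0,0,0],[0.55,0.01,0,0,0,0,0],[0.55,0.012,0,0,0,0,0],[0.55,0.012,0,0,0,0,0]]]'; python3 -m creep '[[[0.55,0.012,0,0,0,0,0],[0.55,0.012,0,0,0,0,0],[0.55,0.012,0,0,0,0,0],[0.55,0.012,0,0,0,0,0],[0.55,0,0,0,0,0,0],[0.55,0,0,-0.04,0,0,0],[0.55,0,0,-0.04,0,0,0],[0.55,0,0,-0.05,0,0,0],[0.55,0,0,0,0,0,0],[0.55,0,0,0,0,0,0]]]'; python3 w.py w7
```

```text
clock: 11.15
position: [0.5999, 0.102, 0.0474]
tool_rot: [-3.142, 0.0, 0.001]
force: [-1.3, 0.2, 0.3]
grip_width: 0.0196
finger_force: 0.4
clock: 12.15
position: [0.6473, 0.1021, 0.1786]
tool_rot: [-3.141, -0.002, 0.001]
force: [0.1, -0.1, -0.4]
grip_width: 0.019
finger_force: 0.0
[0.64728969 0.10207099 0.17857216] [-3.14124087e+00 -1.82277391e-03  7.74192606e-04] 0.01896263018560132
cap1 0.79 [318. 194.  43.  37.] [0.661 0.105 0.018] [0.669 0.105 0.054]
cap1 0.73 [488. 190.  49.  39.] [ 0.665 -0.027  0.017] [ 0.672 -0.011  0.054]
cap1 0.58 [403. 190.  40.  40.] [0.665 0.039 0.017] [0.672 0.047 0.054]
vial1 0.83 [230. 337.  42.  41.] [0.565 0.169 0.067] [0.582 0.163 0.094]
vial1 0.78 [600. 338.  75.  75.] [ 0.571 -0.092  0.076] [ 0.582 -0.078  0.094]
```

View pics/w7.png

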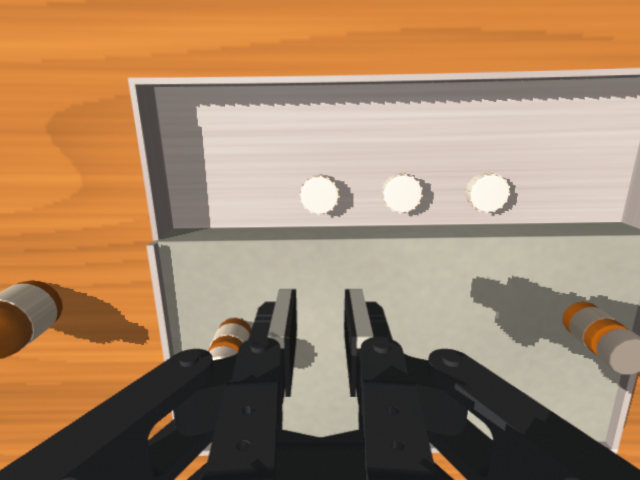

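All three caps lie flat in the tray at row ~192, columns 318, 403 and 488. Both vials are standing, and the gripper touches nothing.

```bash
python3 -c "
from workcell import *
print(job_done())"
```

```text
the job is handed in; nothing more can be done
None
```

All three caps were pushed over the far edge and lie flat in the catch tray; both vials were still standing in the last picture, nothing came near the bottle or dish, and the job was handed in at about 12 s with no verdict returned.

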